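# Re-rack the press punches in order

### The job

Move the four steel punches from the timber rack of cups to the empty steel rack, one per cell, keeping their order as counted from the racks' upright end posts: the punch nearest the post on the timber rack goes in the cell nearest the post on the steel rack, and so on to the far end. Leave each standing upright, nose up and flat on its cell's floor; set them down rather than drop them, do not knock any over, and leave the spanner, tin and bolt alone.

Things in the scene. Friction and masses are not known exactly. Their poses are not given: they have to be found in the camera images.
- slim_mid (a point): Steel punch, nose up, on a round foot flange (36 mm across, 8 mm thick). Slim plain round shank, 20 mm across, top at 76 mm. Mass about 0.23 kg. This point is on its axis, half-way up, 38 mm above its underside; z up, x and y without meaning. Starts in cup_slim, at most 4 mm off centre each way.
- stout_mid (a point): Steel punch, nose up, on a round foot flange (36 mm across, 8 mm thick). Thick round body, 32 mm across up to 60 mm, then a short round nose 18 mm across, top at 72 mm. Mass about 0.42 kg. This point is on its axis, half-way up, 36 mm above its underside; z up, x and y without meaning. Starts in cup_stout, at most 4 mm off centre each way.
- square_mid (a point): Steel punch, nose up, on a round foot flange (36 mm across, 8 mm thick). Square body, 25 x 25 mm, top at 72 mm. Mass about 0.38 kg. This point is on its axis, half-way up, 36 mm above its underside; z up, x and y square to its flat sides, x within 0.2 rad of the rack's x. Starts in cup_square, at most 4 mm off centre each way.
- slot_mid (a point): Steel punch, nose up, on a round foot flange (36 mm across, 8 mm thick). Round body, 26 mm across up to 52 mm, then a flat blade nose (10 mm along its x, 24 mm along its y), top at 76 mm. Mass about 0.29 kg. This point is on its axis, half-way up, 38 mm above its underside; z up, x across the flat of the blade, within 0.2 rad of the rack's x. Starts in cup_slot, at most 4 mm off centre each way.
- rack_a: The full rack: fixed timber bar, 70 mm (x) by 270 mm (y), 12 mm thick, with four steel cups at y = +90, +30, -30, -90 mm. Upright timber end post (50 mm along x, 14 along y, top 72 mm above the bench) at its +y end, y = +135 mm. Origin: on the bench under the middle of the row of cups; y along the row towards the post, z up.
- rack_b: Empty rack: fixed teal steel strip, 70 (x) by 270 mm (y), with four open cells at y = -90, -30, +30, +90 mm. Cells 54 x 54 mm inside, floor 16 mm and rim 24 mm above the bench, ribs 6 mm thick. Upright end post (50 mm along x, 14 along y, top 76 mm above the bench) at its -y end, y = -135 mm. Origin: on the bench under the middle of the row of cells; y along the row away from the post, z up.
- cup_slim: Fixed square steel cup on the full rack, in which the slim punch starts; all four cups look alike. 58 x 58 mm outside, 52 x 52 mm inside, rim 8 mm above its floor. Origin: centre of its underside, 12 mm above the bench (its floor is 18 mm above the bench); axes as the full rack's.
- cup_stout: Fixed square steel cup on the full rack, in which the stout punch starts; all four cups look alike. 58 x 58 mm outside, 52 x 52 mm inside, rim 8 mm above its floor. Origin: centre of its underside, 12 mm above the bench (its floor is 18 mm above the bench); axes as the full rack's.
- cup_square: Fixed square steel cup on the full rack, in which the square punch starts; all four cups look alike. 58 x 58 mm outside, 52 x 52 mm inside, rim 8 mm above its floor. Origin: centre of its underside, 12 mm above the bench (its floor is 18 mm above the bench); axes as the full rack's.
- cup_slot: Fixed square steel cup on the full rack, in which the slot punch starts; all four cups look alike. 58 x 58 mm outside, 52 x 52 mm inside, rim 8 mm above its floor. Origin: centre of its underside, 12 mm above the bench (its floor is 18 mm above the bench); axes as the full rack's.
- wrench: Bystander: open-ended spanner lying flat on the bench beside the racks; origin under it, x along it.
- grease_tin: Bystander: red closed tin, 80 mm across, 85 mm tall, standing on the bench; origin at the centre of its underside, z up.
- bolt: Bystander: steel bolt standing on its head, 30 mm across, 50 mm tall; origin at the centre of its underside, z up.

How it is judged:
By the outcome, as a careful person would: the job done as asked, in the order asked, and still so for the second after the job is handed in, with the robot touching nothing.
It also fails if it takes over 102 s, if anything falls off the work surface, if the arm or the gripper's body presses on something with over 40 N, if the wrist force passes 120 N, or if a joint passes its speed limit or range.

### The arm

A 7-joint arm with a two-finger parallel gripper is mounted at the origin on the work surface. World frame = base frame: x ahead of the robot, y to its left, z up, the work surface at z = 0. Lengths are in m, angles in rad, forces in N, time in s.
With the tool pointing down it reaches from about 0.425 to 1.025 m from the base axis. Payload 3.6 kg.
Tool frame: the origin (TCP) lies midway between the tips of the shut fingers; the grasp point (between the pads) lies 19 mm behind it; z points along the fingers, y is the line along which they close (so a half turn about z gives the same grasp; the last joint's range is limited). The gripper opens to 85 mm and grips with 20 to 120 N. Pads are 22 mm wide; open, the fingers measure 114 mm over their backs; the gripper's body (76 mm by 85 mm) begins 54 mm behind the grasp point. The pads swing forward as they close: fully open they stand 13 mm farther back than shut.
Start: joints at [1.012, 0.591, 0.048, 1.609, -0.033, 0.943, -0.034], TCP at [0.325, -0.648, 0.231] pointing down, gripper open.
Joint ranges: [-2.69, 2.69], [-0.47, 2.24], [-1.27, 1.36], [0.19, 2.51], [-1.53, 4.68], [0.08, 2.07], [-3.09, 3.09]. Speed limits (rad/s): [2.57, 2.57, 3.14, 3.14, 3.14, 3.14, 3.14].

### API

Orientations are given as a rotation vector (axis times angle).
In Python, from bench import observe, optics, bot gives the robot as it stands.
- The arm moves only by the shell command python3 -m crank 'ROWS' [FORCE]. ROWS is JSON, a list of rows, each an object with "angular": the turn, a rotation vector about the tool's x, y, z in rad, a list of three; "travel": the shift along the tool's x, y, z in mm, a list of three; "claw": the opening, from 0 (shut) to 1 (fully open). A call has 1 to 10 rows; each row shifts and turns the commanded pose from where the row before left it, along the tool's axes as they then stand; what a row does not reach is not made up. A row lasts 1/8 s, in which the tool goes at most 62.5 mm and 10.7 degrees, less where a joint would pass 70% of its speed; a pose out of reach is approached as far as the arm can. A call is refused whole if a number of a shift passes 62.5 or a number of a turn 0.188, either way. A call with a gripper value outside its range is refused whole. The fingers move at their own pace and stop on an object; FORCE is the grip in N (left out, the last holds). Time passes only in rows, so rows that do not move let the fingers close. It gives the time, the measured TCP pose, the force, the opening and the grip force at its end, in the units of the state.
- observe(): the state, without advancing time (a new reading comes with each control period).
- optics.snapshot(name): name is "scene" or "side" or "wrist"; returns a dict with "color" (420x560x3 uint8, red, green, blue), "intrinsics" (3x3 intrinsics, pixels), "cam_to_world" (4x4, takes a point from camera to world coordinates). Camera axes: x right, y down, z forward; pixel columns grow to the right and rows downward; lengths in m; the calibration is good to about 2 mm. The wrist camera is an equidistant fisheye: a pixel r from the principal point sees the ray r / f radians off the axis. A picture is of the moment at which its call begins. There is no depth.
- bot.close_job(): hands the job in; it is judged then, once.
The state is a dict: "time": time; "q": joint angles; "joint_velocities": joint speeds; "joint_torque": joint torques, N m; "position": TCP position; "ee_rot": TCP orientation; "contact_force": force on the tool from outside, world axes, zero at the start; "moment": the same for the moment, N m; "finger_gap": opening from 0.0 (shut) to 1.0 (fully open); "finger_force": force on a finger pad.
Only numpy, scipy, OpenCV 4.12 (cv2) and the standard library are available. Lean on these libraries where they do the work, as an engineer would, in place of code of your own. Each camera call takes 0.05 s, during which the arm holds its last target. There are 200 camera calls.

## Working session

There is one attempt and no reset: what is moved stays moved. The work goes in short steps, Python scripts to look and compute and a shell command to move; the robot and the scene stay as the last step left them, time stands still between calls to the robot, and variables do not carry over. Pictures are saved under pics/ and viewed, at most 14 in all, crops included, and the job is handed in when it is done.

```bash
mkdir -p pics; python3 - <<'E'
from bench import observe, optics
import cv2
s=observe(); print(s)
for n in ["scene","side","wrist"]:
    d=optics.snapshot(n); cv2.imwrite(f"pics/{n}0.png",d["color"][:,:,::-1]); print(n,d["intrinsics"].tolist(),d["cam_to_world"].round(4).tolist())
E
```

```text
{'time': 0.0, 'q': array([ 1.01250973,  0.59210359,  0.04832219,  1.60985323, -0.03333709,
        0.94267608, -0.03367489]), 'joint_velocities': array([-0.0012346 , -0.00010191, -0.00072867, -0.00160465, -0.00098338,
       -0.00048022, -0.0012645 ]), 'joint_torque': array([-2.89945856e-04, -5.48707938e+01,  1.54635943e+00, -1.98128700e+01,
        9.39024088e-03,  8.76842503e-03,  1.26043022e-05]), 'position': array([ 0.324595  , -0.64734319,  0.23014113]), 'ee_rot': array([-3.05502778e+00, -7.23135207e-01,  9.72497233e-04]), 'contact_force': array([-0.2897652 , -0.7853483 , -0.01491109]), 'moment': array([-0.0241781 ,  0.01202491, -0.00660715]), 'finger_force': 0.0, 'finger_gap': 0.9968237897352229}
scene [[450.7159822366754, 0.0, 278.99047783735193], [0.0, 450.7159822366754, 208.0981398314209], [0.0, 0.0, 1.0]] [[0.8337, 0.3736, -0.4066, 1.062], [0.5521, -0.572, 0.6066, -0.8229], [-0.006, -0.7302, -0.6832, 0.9758], [0.0, 0.0, 0.0, 1.0]]
side [[496.1413836272601, 0.0, 278.1139541942017], [0.0, 496.1413836272601, 210.29589609558084], [0.0, 0.0, 1.0]] [[-0.7809, -0.4452, 0.4382, -0.0643], [-0.6246, 0.5468, -0.5575, 0.7181], [0.0086, -0.7091, -0.7051, 0.9855], [0.0, 0.0, 0.0, 1.0]]
wrist [[325.19226210127806, 0.0, 275.66246325735034], [0.0, 325.19226210127806, 212.83614383007136], [0.0, 0.0, 1.0]] [[0.4477, -0.8563, -0.2576, 0.3898], [-0.8942, -0.4294, -0.1269, -0.6151], [-0.0019, 0.2872, -0.9579, 0.3736], [0.0, 0.0, 0.0, 1.0]]
```

View pics/scene0.png

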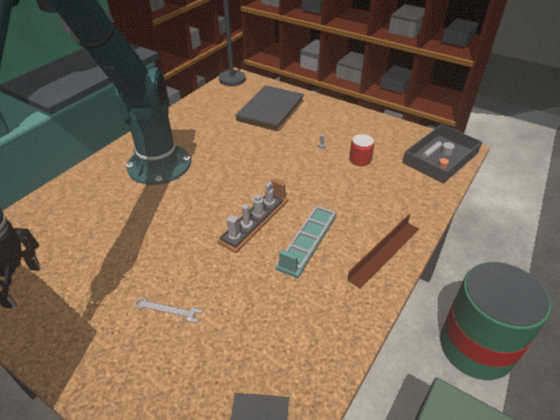

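View pics/side0.png

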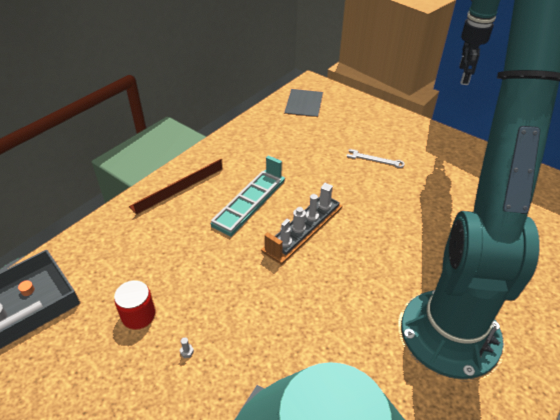

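The scene view shows the timber rack at about (255,220), with its post at (278,188), and the teal rack at (308,240), with its post at (289,260). I'll enlarge both.

```bash
python3 - <<'E'
import cv2
a=cv2.imread("pics/scene0.png")[172:277,210:345]; b=cv2.imread("pics/side0.png")[150:265,205:350]
cv2.imwrite("pics/ca.png",cv2.resize(a,None,fx=5.5,fy=5.5,interpolation=2)); cv2.imwrite("pics/cb.png",cv2.resize(b,None,fx=5,fy=5,interpolation=2))
E
```

```text
(no output)
```

View pics/ca.png

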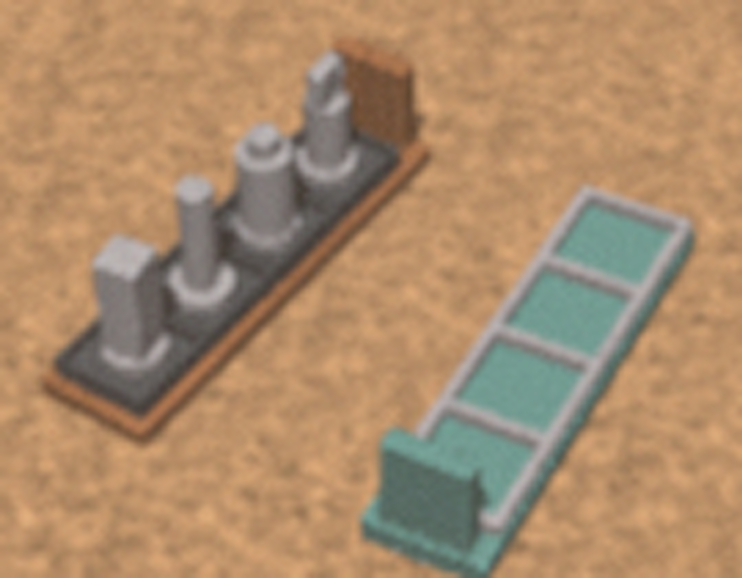

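View pics/cb.png

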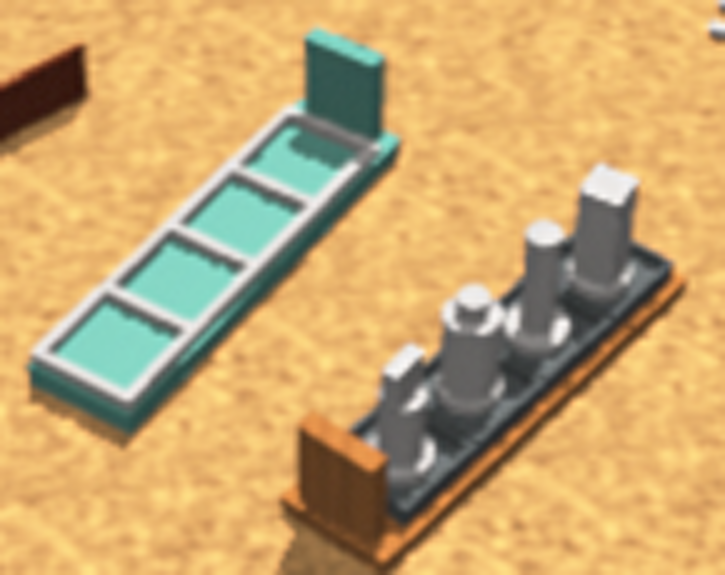

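```bash
cat > h.py <<'E'
import numpy as np
from bench import observe, optics
from scipy.spatial.transform import Rotation as R
def ray(d,u,v,fish=False):
    K=d["intrinsics"];T=d["cam_to_world"]
    p=np.array([(u-K[0,2])/K[0,0],(v-K[1,2])/K[1,1]])
    if fish:
        r=np.linalg.norm(p); c=np.r_[p/r*np.sin(r),np.cos(r)] if r>0 else np.array([0,0,1.])
    else: c=np.r_[p,1]
    return T[:3,3],T[:3,:3]@c
def onz(d,u,v,z,fish=False):
    o,r=ray(d,u,v,fish); return (o+r*(z-o[2])/r[2])
E
python3 - <<'E'
from h import *
A=optics.snapshot("scene");B=optics.snapshot("side")
fa=lambda x,y:((x+.5)/5.5-.5+210,(y+.5)/5.5-.5+172)
fb=lambda x,y:((x+.5)/5-.5+205,(y+.5)/5-.5+150)
for n,a,b,z in [("square",(127,255),(609,185),.09),("slim",(194,186),(545,233),.094),("stout",(264,135),(474,297),.09),("slot",(326,70),(404,365),.094)]:
    print(n,onz(A,*fa(*a),z).round(4),onz(B,*fb(*b),z).round(4))
for p in [(588,188),(692,222),(497,525)]: print("A",onz(A,*fa(*p),.024).round(4))
for p in [(40,357),(290,107),(385,145),(133,397)]: print("B",onz(B,*fb(*p),.024).round(4))
s=observe(); print(R.from_rotvec(s["ee_rot"]).as_matrix().round(3))
E
```

```text
square [ 0.4482 -0.1416  0.09  ] [ 0.448  -0.1427  0.09  ]
slim [ 0.4485 -0.0844  0.094 ] [ 0.4503 -0.0866  0.094 ]
stout [ 0.4531 -0.0279  0.09  ] [ 0.4528 -0.0281  0.09  ]
slot [0.4531 0.0312 0.094 ] [0.4486 0.0357 0.094 ]
A [0.5873 0.0946 0.024 ]
A [0.6496 0.1021 0.024 ]
A [ 0.6723 -0.1418  0.024 ]
B [0.6443 0.1008 0.024 ]
B [ 0.6731 -0.1428  0.024 ]
B [ 0.6078 -0.1517  0.024 ]
B [0.5857 0.091  0.024 ]
[[ 0.894  0.448 -0.001]
 [ 0.448 -0.894  0.001]
 [-0.    -0.001 -1.   ]]
```

The order counted from the timber post is slot, stout, slim, square. Next I'll align the tool and move over the racks for a wrist view.

```bash
cat >> h.py <<'E'
def to(x,y,z,yaw):
    """print remaining tool-frame travel (mm) and turn; yaw = world yaw of rack x axis, tool y along it"""
    s=observe(); M=R.from_rotvec(s["ee_rot"])
    c,n=np.cos(yaw),np.sin(yaw)
    G=R.from_matrix(np.array([[-n,c,0],[c,n,0],[0,0,-1.]]))
    print("t",round(s["time"],2),"pos",s["position"].round(4),"travel",(1000*M.inv().apply(np.array([x,y,z])-s["position"])).round(1),
      "travel after turn",(1000*G.inv().apply(np.array([x,y,z])-s["position"])).round(1),
      "turn",(M.inv()*G).as_rotvec().round(4),"F",s["contact_force"].round(1),"gap",s["finger_gap"].round(3))
E
python3 -m crank '[{"angular":[0,0,-0.184],"travel":[0,0,0],"claw":1},{"angular":[0,0,-0.184],"travel":[0,0,0],"claw":1},{"angular":[0,0,-0.184],"travel":[0,0,0],"claw":1},{"angular":[0,0,-0.184],"travel":[0,0,0],"claw":1},{"angular":[0,0,-0.184],"travel":[0,0,0],"claw":1},{"angular":[0,0,-0.184],"travel":[0,0,0],"claw":1},{"angular":[0,0,0],"travel":[0,0,0],"claw":1},{"angular":[0,0,0],"travel":[0,0,0],"claw":1}]'; python3 -c "
from h import *
to(.52,-.05,.23,0.03)"
```

```text
time: 1.25
position: [0.3248, -0.6481, 0.2312]
ee_rot: [-2.227, -2.216, 0.0]
contact_force: [-0.3, -0.2, -0.8]
finger_gap: 0.998
finger_force: 0.0Traceback (most recent call last):
  File "<string>", line 3, in <module>
    to(.52,-.05,.23,0.03)
    ~~^^^^^^^^^^^^^^^^^^^
  File "h.py", line 20, in to
    "turn",(M.inv()*G).as_rotvec().round(4),"F",s["contact_force"].round(1),"gap",s["finger_gap"].round(3))
                                                                                  ^^^^^^^^^^^^^^^^^^^^^
AttributeError: 'float' object has no attribute 'round'
```

```bash
sed -i 's/s\["finger_gap"\].round(3)/round(s["finger_gap"],3)/' h.py
python3 -m crank '[{"angular":[0,0,0],"travel":[55,19,0],"claw":1},{"angular":[0,0,0],"travel":[55,19,0],"claw":1},{"angular":[0,0,0],"travel":[55,19,0],"claw":1},{"angular":[0,0,0],"travel":[55,19,0],"claw":1},{"angular":[0,0,0],"travel":[55,19,0],"claw":1},{"angular":[0,0,0],"travel":[55,19,0],"claw":1},{"angular":[0,0,0],"travel":[55,19,0],"claw":1},{"angular":[0,0,0],"travel":[55,19,0],"claw":1},{"angular":[0,0,0],"travel":[55,19,0],"claw":1},{"angular":[0,0,0],"travel":[55,19,0],"claw":1}]'
python3 -m crank '[{"angular":[0,0,0],"travel":[48,5,0],"claw":1},{"angular":[0,0,0],"travel":[0,0,0],"claw":1},{"angular":[0,0,0],"travel":[0,0,0],"claw":1}]'
python3 - <<'E'
from h import *
import cv2
to(.52,-.05,.23,0)
d=optics.snapshot("wrist");cv2.imwrite("pics/w1.png",d["color"][:,:,::-1])
import pickle;pickle.dump(d,open("w1.pkl","wb"))
cv2.imwrite("pics/w1b.png",cv2.resize(d["color"][:,:,::-1],(800,600),interpolation=2))
E
```

```text
time: 2.5
position: [0.5168, -0.0967, 0.2317]
ee_rot: [2.225, 2.216, 0.001]
contact_force: [0.1, -0.9, -0.2]
finger_gap: 1.002
finger_force: 0.0
time: 2.88
position: [0.5211, -0.0509, 0.2314]
ee_rot: [2.224, 2.218, -0.001]
contact_force: [-1.2, -0.3, 0.4]
finger_gap: 1.0
finger_force: 0.0
t 2.88 pos [ 0.5211 -0.0509  0.2314] travel [ 0.9 -1.1  1.4] travel after turn [ 0.9 -1.1  1.4] turn [-0.0001  0.0009 -0.0029] F [-1.2 -0.3  0.4] gap 1.0
```

View pics/w1b.png

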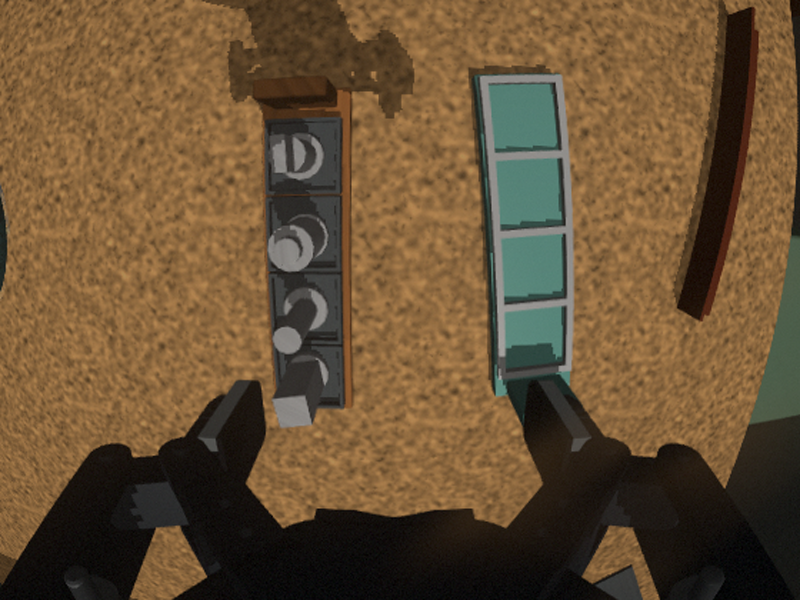

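The wrist view (1.43× enlarged) shows the punch tops at x≈290, with slot at y=157, stout at 248, slim at 341 and square at 411. Teal cells 1–4, counted from the post, run upward from (535,340) to (525,115). Now I'll segment them.

```bash
python3 - <<'E'
from h import *
import cv2,pickle
d=pickle.load(open("w1.pkl","rb"));im=d["color"]
hsv=cv2.cvtColor(im,cv2.COLOR_RGB2HSV)
for p in [(204,288),(201,238),(203,174),(210,165),(198,108),(209,110),(348,80),(370,150),(370,110),(350,265)]: print(p,im[p[1],p[0]],hsv[p[1],p[0]])
g=((hsv[...,1]<60)&(hsv[...,2]>100)).astype(np.uint8)
roi=np.zeros_like(g);roi[40:270,325:405]=1
n,l,st,_=cv2.connectedComponentsWithStats(g*roi)
k=1+np.argmax(st[1:,4]);print(st[k])
ys,xs=np.where(l==k)
W=np.array([onz(d,x,y,.024,True)[:2] for x,y in zip(xs,ys)])
r=cv2.minAreaRect((W*1000).astype(np.float32));print(r);print(cv2.boxPoints(r))
cv2.imwrite("pics/w1c.png",cv2.resize(im[60:310,170:260,::-1],None,fx=2.4*2,fy=2.4,interpolation=2) if 0 else cv2.resize(np.hstack([im[75:190,180:260,::-1],im[185:300,180:260,::-1]]),None,fx=5,fy=5,interpolation=2))
E
```

```text
(204, 288) [136 133 130] [ 15  11 136]
(201, 238) [137 135 131] [ 20  11 137]
(203, 174) [139 136 135] [  8   7 139]
(210, 165) [140 136 133] [ 13  13 140]
(198, 108) [138 134 131] [ 13  13 138]
(209, 110) [139 136 133] [ 15  11 139]
(348, 80) [ 84 128 115] [ 81  88 128]
(370, 150) [ 86 132 120] [ 82  89 132]
(370, 110) [145 142 140] [ 12   9 145]
(350, 265) [148 157 151] [ 70  15 157]
[ 336   52   66  209 3150]
((629.8731689453125, -24.654647827148438), (66.376953125, 247.3385009765625), 5.730738162994385)
[[ 584.5018     95.082535]
 [ 609.1994   -151.0198  ]
 [ 675.24457  -144.39183 ]
 [ 650.54694   101.71051 ]]
```

View pics/w1c.png

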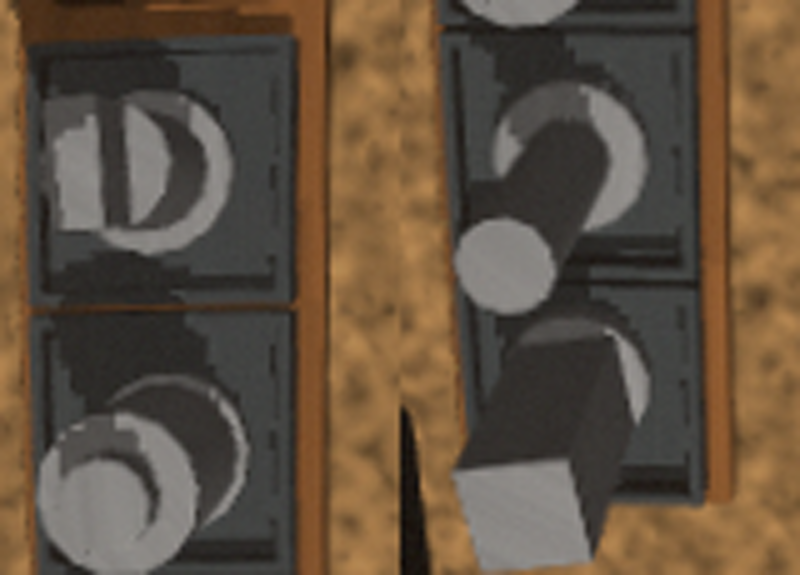

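```bash
python3 - <<'E'
from h import *
import pickle
d=pickle.load(open("w1.pkl","rb"))
L=lambda X,Y:((X+.5)/5-.5+180,(Y+.5)/5-.5+75)
Q=lambda X,Y:((X-399.5)/5-.5+180,(Y+.5)/5-.5+185)
f=lambda p,z:(onz(d,*p,z,True)[:2]*1000).round(1)
print("slot",f(L(77,163),.094),"blade edge",f(L(98,98),.094),f(L(105,228),.094))
print("slot flange",f(L(233,170),.026), "bottom",f(L(150,253),.026))
print("stout",f(L(117,494),.078),f(L(105,500),.09))
print("slim",f(Q(505,266),.094))
print("square",f(Q(525,514),.09),[f(Q(*c),.09).tolist() for c in [(456,472),(568,460),(592,556),(482,570)]])
print("cupcorners z26",[f(p,.026).tolist() for p in [L(28,45),L(292,38),Q(700,500)]])
o=np.array([629.9,-24.7]);c,s=np.cos(.1),np.sin(.1)
for y in (-90,-30,30,90): print(y,(o+[-s*y,c*y]).round(1))
E
```

```text
slot [451.2  33.4] blade edge [455.2  44.7] [455.9  21.7]
slot flange [468.5  33. ] bottom [450.   15.8]
stout [452.6 -28.2] [453.1 -27.2]
slim [449.9 -86.6]
square [ 448.  -142.5] [[434.4, -133.2], [458.1, -129.7], [461.2, -152.1], [437.3, -156.5]]
cupcorners z26 [[423.7, 62.9], [481.4, 61.2], [476.0, -174.4]]
-90 [ 638.9 -114.3]
-30 [632.9 -54.6]
30 [626.9   5.2]
90 [620.9  64.9]
```

```bash
python3 -m crank '[{"angular":[0,0,0],"travel":[28,-24,15],"claw":1},{"angular":[0,0,0],"travel":[28,-24,15],"claw":1},{"angular":[0,0,0],"travel":[28,-22,15],"claw":1},{"angular":[0,0,0],"travel":[0,0,30],"claw":1},{"angular":[0,0,0],"travel":[0,0,20],"claw":1},{"angular":[0,0,0],"travel":[0,0,0],"claw":1},{"angular":[0,0,0],"travel":[0,0,0],"claw":1}]' 60; python3 -c "
from h import *
to(.4512,.0334,.032,0)"
```

```text
time: 3.8
position: [0.452, 0.0327, 0.1368]
ee_rot: [2.226, 2.216, 0.001]
contact_force: [-0.3, 0.2, -0.2]
finger_gap: 0.997
finger_force: 0.0
t 3.8 pos [0.452  0.0327 0.1368] travel [  0.7  -0.9 104.8] travel after turn [  0.7  -0.8 104.8] turn [ 0.0009  0.0003 -0.0043] F [-0.3  0.2 -0.2] gap 0.997
```

```bash
python3 -m crank '[{"angular":[0,0,0],"travel":[0.5,-0.5,25],"claw":1},{"angular":[0,0,0],"travel":[0,0,25],"claw":1},{"angular":[0,0,0],"travel":[0,0,25],"claw":1},{"angular":[0,0,0],"travel":[0,0,20],"claw":1},{"angular":[0,0,0],"travel":[0,0,9],"claw":1},{"angular":[0,0,0],"travel":[0,0,0],"claw":0.5},{"angular":[0,0,0],"travel":[0,0,0],"claw":0.2},{"angular":[0,0,0],"travel":[0,0,0],"claw":0},{"angular":[0,0,0],"travel":[0,0,0],"claw":0},{"angular":[0,0,0],"travel":[0,0,0],"claw":0}]' 60; python3 -c "
from h import *
to(.4512,.0334,.032,0)"
```

```text
time: 5.05
position: [0.4511, 0.0341, 0.0331]
ee_rot: [2.223, 2.218, 0.001]
contact_force: [-0.6, 0.2, 6.1]
finger_gap: 0.291
finger_force: 58.5
t 5.05 pos [0.4511 0.0341 0.0331] travel [-0.7  0.1  1.1] travel after turn [-0.7  0.1  1.1] turn [ 0.0011  0.0001 -0.0022] F [-0.6  0.2  6.1] gap 0.291
```

```bash
python3 -m crank '[{"angular":[0,0,0],"travel":[0,0,-10],"claw":0},{"angular":[0,0,0],"travel":[0,0,-25],"claw":0},{"angular":[0,0,0],"travel":[0,0,-35],"claw":0},{"angular":[0,0,0],"travel":[0,0,-30],"claw":0},{"angular":[0,0,0],"travel":[0,0,-10],"claw":0},{"angular":[0,0,0],"travel":[-22,28,0],"claw":0},{"angular":[0,0,0],"travel":[-32,40,0],"claw":0},{"angular":[0,0,0],"travel":[-32,40,0],"claw":0},{"angular":[0,0,0],"travel":[-32,40,0],"claw":0},{"angular":[0,0,0],"travel":[-30,40,0],"claw":0}]'
python3 -m crank '[{"angular":[0,0,0],"travel":[0,0,0],"claw":0},{"angular":[0,0,0],"travel":[0,0,0],"claw":0},{"angular":[0,0,0],"travel":[0,0,0],"claw":0}]'
python3 -c "
from h import *
import cv2
to(.6389,-.1143,.031,0)
d=optics.snapshot('wrist');cv2.imwrite('pics/w2.png',d['color'][:,:,::-1])"
```

```text
time: 6.3
position: [0.6383, -0.1157, 0.1408]
ee_rot: [-2.223, -2.217, 0.003]
contact_force: [-0.2, 0.1, -2.9]
finger_gap: 0.289
finger_force: 59.3
time: 6.68
position: [0.6367, -0.1127, 0.1415]
ee_rot: [-2.22, -2.22, 0.002]
contact_force: [-0.2, -0.9, -3.7]
finger_gap: 0.293
finger_force: 59.6
t 6.67 pos [ 0.6367 -0.1127  0.1415] travel [ -1.7   2.5 110.5] travel after turn [ -1.6   2.2 110.5] turn [-0.0028 -0.0008  0.0001] F [-0.2 -0.9 -3.7] gap 0.293
```

View pics/w2.png

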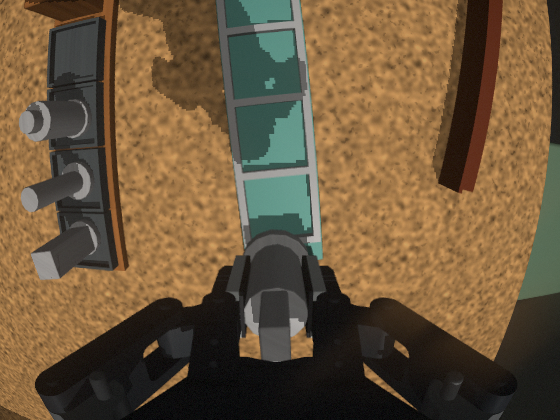

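The held slot punch hangs upright at (280,260) over cell 1. Lowering it now.

```bash
python3 -m crank '[{"angular":[0,0,0],"travel":[-1,1,20],"claw":0},{"angular":[0,0,0],"travel":[0,0,30],"claw":0},{"angular":[0,0,0],"travel":[0,0,30],"claw":0},{"angular":[0,0,0],"travel":[0,0,18],"claw":0},{"angular":[0,0,0],"travel":[0,0,6],"claw":0},{"angular":[0,0,0],"travel":[0,0,3],"claw":0},{"angular":[0,0,0],"travel":[0,0,0],"claw":0},{"angular":[0,0,0],"travel":[0,0,0],"claw":0}]'
python3 -m crank '[{"angular":[0,0,0],"travel":[0,0,1],"claw":0},{"angular":[0,0,0],"travel":[0,0,1],"claw":0},{"angular":[0,0,0],"travel":[0,0,0],"claw":0}]'
python3 -c "
from h import *
to(.6389,-.1143,.031,0)"
```

```text
time: 7.72
position: [0.6402, -0.1153, 0.0362]
ee_rot: [2.223, 2.218, 0.002]
contact_force: [-0.9, -0.4, -2.6]
finger_gap: 0.287
finger_force: 59.7
time: 8.1
position: [0.6394, -0.1152, 0.0333]
ee_rot: [-2.224, -2.219, 0.0]
contact_force: [-0.1, 0.4, -3.2]
finger_gap: 0.288
finger_force: 59.7
t 8.1 pos [ 0.6394 -0.1152  0.0333] travel [ 0.9 -0.5  2.3] travel after turn [ 0.9 -0.5  2.3] turn [-0.0002 -0.     -0.0021] F [-0.1  0.4 -3.2] gap 0.288
```

Not yet in contact, so I'll keep lowering in small steps.

```bash
python3 -m crank '[{"angular":[0,0,0],"travel":[0,0,1],"claw":0},{"angular":[0,0,0],"travel":[0,0,0],"claw":0}]'
python3 -m crank '[{"angular":[0,0,0],"travel":[0,0,1],"claw":0},{"angular":[0,0,0],"travel":[0,0,0],"claw":0}]'
```

```text
time: 8.35
position: [0.6395, -0.1152, 0.0322]
ee_rot: [-2.224, -2.219, 0.0]
contact_force: [0.6, -0.6, -2.0]
finger_gap: 0.286
finger_force: 59.7
time: 8.6
position: [0.6396, -0.1152, 0.0313]
ee_rot: [2.224, 2.219, 0.0]
contact_force: [0.3, -0.2, -2.8]
finger_gap: 0.288
finger_force: 59.9
```

```bash
python3 -m crank '[{"angular":[0,0,0],"travel":[0,0,0.7],"claw":0},{"angular":[0,0,0],"travel":[0,0,0],"claw":0}]'
python3 -m crank '[{"angular":[0,0,0],"travel":[0,0,0.7],"claw":0},{"angular":[0,0,0],"travel":[0,0,0],"claw":0}]'
```

```text
time: 8.85
position: [0.6396, -0.1152, 0.0312]
ee_rot: [2.223, 2.219, -0.0]
contact_force: [-1.4, 0.5, 3.1]
finger_gap: 0.284
finger_force: 59.9
time: 9.1
position: [0.6396, -0.1152, 0.0312]
ee_rot: [2.223, 2.219, -0.001]
contact_force: [-3.3, 0.4, 8.6]
finger_gap: 0.288
finger_force: 60.4
```

Contact at z≈.0312. Releasing, then rising.

```bash
python3 -m crank '[{"angular":[0,0,0],"travel":[0,0,0],"claw":0.5},{"angular":[0,0,0],"travel":[0,0,0],"claw":0.8},{"angular":[0,0,0],"travel":[0,0,0],"claw":1},{"angular":[0,0,0],"travel":[0,0,0],"claw":1},{"angular":[0,0,0],"travel":[0,0,-25],"claw":1},{"angular":[0,0,0],"travel":[0,0,-40],"claw":1},{"angular":[0,0,0],"travel":[0,0,-40],"claw":1},{"angular":[0,0,0],"travel":[0,0,0],"claw":1},{"angular":[0,0,0],"travel":[0,0,0],"claw":1}]' 60; python3 -c "
from h import *
import cv2
to(.4526,-.0278,.140,0)
d=optics.snapshot('wrist');cv2.imwrite('pics/w3.png',d['color'][:,:,::-1])"
```

```text
time: 10.22
position: [0.6389, -0.1154, 0.1344]
ee_rot: [-2.223, -2.219, 0.001]
contact_force: [-0.5, -0.8, 0.2]
finger_gap: 0.999
finger_force: 0.0
t 10.22 pos [ 0.6389 -0.1154  0.1344] travel [  87.2 -186.5   -5.4] travel after turn [  87.6 -186.3   -5.6] turn [-0.0009  0.0002 -0.0021] F [-0.5 -0.8  0.2] gap 0.999
```

View pics/w3.png

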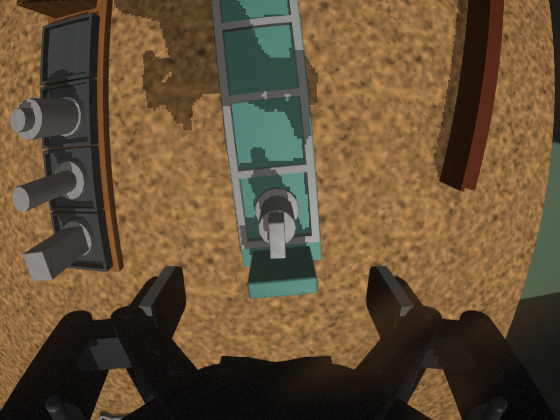

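The slot punch stands in cell 1 at (278,215). Stout is next.

```bash
python3 -m crank '[{"angular":[0,0,0],"travel":[17,-37,0],"claw":1},{"angular":[0,0,0],"travel":[18,-37,0],"claw":1},{"angular":[0,0,0],"travel":[18,-38,0],"claw":1},{"angular":[0,0,0],"travel":[17,-37,0],"claw":1},{"angular":[0,0,0],"travel":[17,-37,0],"claw":1},{"angular":[0,0,0],"travel":[0,0,0],"claw":1},{"angular":[0,0,0],"travel":[0,0,0],"claw":1},{"angular":[0,0,0],"travel":[0,0,0],"claw":1}]' 60; python3 -c "
from h import *
to(.4526,-.0278,.034,0)"
```

```text
time: 11.28
position: [0.455, -0.0282, 0.1346]
ee_rot: [2.224, 2.218, 0.001]
contact_force: [-0.1, -0.5, 0.3]
finger_gap: 0.995
finger_force: 0.0
t 11.28 pos [ 0.455  -0.0282  0.1346] travel [  0.4  -2.5 100.6] travel after turn [  0.4  -2.4 100.6] turn [ 0.0007 -0.0002 -0.003 ] F [-0.1 -0.5  0.3] gap 0.995
```

```bash
python3 -m crank '[{"angular":[0,0,0],"travel":[0.3,-2,20],"claw":1},{"angular":[0,0,0],"travel":[0,0,25],"claw":1},{"angular":[0,0,0],"travel":[0,0,25],"claw":1},{"angular":[0,0,0],"travel":[0,0,20],"claw":1},{"angular":[0,0,0],"travel":[0,0,10],"claw":1},{"angular":[0,0,0],"travel":[0,0,0],"claw":0.6},{"angular":[0,0,0],"travel":[0,0,0],"claw":0.3},{"angular":[0,0,0],"travel":[0,0,0],"claw":0},{"angular":[0,0,0],"travel":[0,0,0],"claw":0},{"angular":[0,0,0],"travel":[0,0,0],"claw":0}]' 60; python3 -c "
from h import *
to(.6329,-.0546,.142,0)"
```

```text
time: 12.52
position: [0.4524, -0.0276, 0.0357]
ee_rot: [2.223, 2.218, 0.002]
contact_force: [-0.1, 0.6, 6.3]
finger_gap: 0.361
finger_force: 59.0
t 12.53 pos [ 0.4524 -0.0276  0.0357] travel [ -26.7  180.8 -105.9] travel after turn [ -27.   180.5 -106.3] turn [ 0.0018  0.     -0.0021] F [-0.1  0.6  6.3] gap 0.361
```

```bash
python3 -m crank '[{"angular":[0,0,0],"travel":[0,0,-10],"claw":0},{"angular":[0,0,0],"travel":[0,0,-25],"claw":0},{"angular":[0,0,0],"travel":[0,0,-35],"claw":0},{"angular":[0,0,0],"travel":[0,0,-25],"claw":0},{"angular":[0,0,0],"travel":[0,0,-10],"claw":0},{"angular":[0,0,0],"travel":[-5,30,0],"claw":0},{"angular":[0,0,0],"travel":[-6,40,0],"claw":0},{"angular":[0,0,0],"travel":[-6,40,0],"claw":0},{"angular":[0,0,0],"travel":[-6,40,0],"claw":0},{"angular":[0,0,0],"travel":[-4,30,0],"claw":0}]'
python3 -m crank '[{"angular":[0,0,0],"travel":[0,0,0],"claw":0},{"angular":[0,0,0],"travel":[0,0,0],"claw":0},{"angular":[0,0,0],"travel":[0,0,0],"claw":0}]'
python3 -c "
from h import *
to(.6329,-.0546,.0337,0)"
```

```text
time: 13.78
position: [0.6321, -0.0556, 0.1385]
ee_rot: [-2.223, -2.218, 0.002]
contact_force: [-0.2, -0.4, -4.4]
finger_gap: 0.361
finger_force: 60.4
time: 14.15
position: [0.6296, -0.0547, 0.1391]
ee_rot: [-2.222, -2.218, 0.004]
contact_force: [0.2, 0.4, -5.9]
finger_gap: 0.359
finger_force: 60.6
t 14.15 pos [ 0.6296 -0.0547  0.1391] travel [  0.2   3.6 105.4] travel after turn [1.000e-01 3.300e+00 1.054e+02] turn [-0.003   0.0001 -0.0014] F [ 0.2  0.4 -5.9] gap 0.359
```

```bash
python3 -m crank '[{"angular":[0,0,0],"travel":[0,2.5,20],"claw":0},{"angular":[0,0,0],"travel":[0,0,30],"claw":0},{"angular":[0,0,0],"travel":[0,0,28],"claw":0},{"angular":[0,0,0],"travel":[0,0,16],"claw":0},{"angular":[0,0,0],"travel":[0,0,7],"claw":0},{"angular":[0,0,0],"travel":[0,0,2],"claw":0},{"angular":[0,0,0],"travel":[0,0,0],"claw":0},{"angular":[0,0,0],"travel":[0,0,0],"claw":0}]'
python3 -m crank '[{"angular":[0,0,0],"travel":[0,0,1],"claw":0},{"angular":[0,0,0],"travel":[0,0,0],"claw":0}]'
python3 -m crank '[{"angular":[0,0,0],"travel":[0,0,1],"claw":0},{"angular":[0,0,0],"travel":[0,0,0],"claw":0}]'
```

```text
time: 15.15
position: [0.6348, -0.0549, 0.0378]
ee_rot: [2.223, 2.218, 0.002]
contact_force: [-0.9, 0.4, -5.1]
finger_gap: 0.36
finger_force: 60.5
time: 15.4
position: [0.6342, -0.055, 0.0361]
ee_rot: [2.224, 2.219, 0.0]
contact_force: [-0.7, 0.7, -5.6]
finger_gap: 0.36
finger_force: 60.5
time: 15.65
position: [0.634, -0.0549, 0.0348]
ee_rot: [-2.224, -2.219, 0.0]
contact_force: [-0.6, 0.9, -3.7]
finger_gap: 0.361
finger_force: 60.5
```

```bash
python3 -m crank '[{"angular":[0,0,0],"travel":[0,0,0.8],"claw":0},{"angular":[0,0,0],"travel":[0,0,0],"claw":0}]'
python3 -m crank '[{"angular":[0,0,0],"travel":[0,0,0.7],"claw":0},{"angular":[0,0,0],"travel":[0,0,0],"claw":0}]'
```

```text
time: 15.9
position: [0.6341, -0.0549, 0.034]
ee_rot: [-2.223, -2.219, 0.0]
contact_force: [-0.2, 0.3, -4.6]
finger_gap: 0.362
finger_force: 60.5
time: 16.15
position: [0.6342, -0.0549, 0.0338]
ee_rot: [2.224, 2.219, -0.0]
contact_force: [-1.6, -0.0, -0.2]
finger_gap: 0.362
finger_force: 60.6
```

```bash
python3 -m crank '[{"angular":[0,0,0],"travel":[0,0,0.5],"claw":0},{"angular":[0,0,0],"travel":[0,0,0],"claw":0.5},{"angular":[0,0,0],"travel":[0,0,0],"claw":0.8},{"angular":[0,0,0],"travel":[0,0,0],"claw":1},{"angular":[0,0,0],"travel":[0,0,0],"claw":1},{"angular":[0,0,0],"travel":[0,0,-25],"claw":1},{"angular":[0,0,0],"travel":[0,0,-40],"claw":1},{"angular":[0,0,0],"travel":[0,0,-38],"claw":1}]' 60
python3 -m crank '[{"angular":[0,0,0],"travel":[-6,-37,0],"claw":1},{"angular":[0,0,0],"travel":[-6,-37,0],"claw":1},{"angular":[0,0,0],"travel":[-7,-37,0],"claw":1},{"angular":[0,0,0],"travel":[-6,-37,0],"claw":1},{"angular":[0,0,0],"travel":[-6,-37,0],"claw":1},{"angular":[0,0,0],"travel":[0,0,0],"claw":1},{"angular":[0,0,0],"travel":[0,0,0],"claw":1},{"angular":[0,0,0],"travel":[0,0,0],"claw":1}]' 60; python3 - <<'E'
from h import *
import cv2
to(.4499,-.0866,.034,0)
d=optics.snapshot('wrist');cv2.imwrite('pics/w4.png',d['color'][:,:,::-1])
E
```

```text
time: 17.15
position: [0.634, -0.0548, 0.1368]
ee_rot: [-2.223, -2.219, 0.0]
contact_force: [0.2, 0.4, -0.6]
finger_gap: 0.999
finger_force: 0.0
time: 18.15
position: [0.4509, -0.0852, 0.1361]
ee_rot: [2.222, 2.219, 0.003]
contact_force: [-0.4, 0.7, -0.5]
finger_gap: 0.999
finger_force: 0.0
t 18.15 pos [ 0.4509 -0.0852  0.1361] travel [ -1.4  -1.2 102.1] travel after turn [ -1.4  -1.  102.1] turn [ 0.0021 -0.0003 -0.0016] F [-0.4  0.7 -0.5] gap 0.999
```

View pics/w4.png

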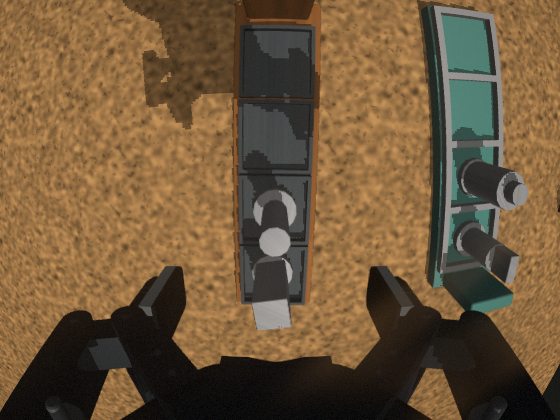

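Stout and slot stand in their cells, and slim is between the fingers at (274,241). Grasping slim.

```bash
python3 -m crank '[{"angular":[0,0,0],"travel":[-1,-1,20],"claw":1},{"angular":[0,0,0],"travel":[0,0,25],"claw":1},{"angular":[0,0,0],"travel":[0,0,25],"claw":1},{"angular":[0,0,0],"travel":[0,0,20],"claw":1},{"angular":[0,0,0],"travel":[0,0,10],"claw":1},{"angular":[0,0,0],"travel":[0,0,0],"claw":0.6},{"angular":[0,0,0],"travel":[0,0,0],"claw":0.3},{"angular":[0,0,0],"travel":[0,0,0],"claw":0},{"angular":[0,0,0],"travel":[0,0,0],"claw":0},{"angular":[0,0,0],"travel":[0,0,0],"claw":0}]' 60; python3 -c "
from h import *
to(.6269,.0052,.142,0)"
```

```text
time: 19.45
position: [0.4488, -0.0866, 0.0366]
ee_rot: [2.223, 2.218, 0.002]
contact_force: [-0.4, -0.1, 5.8]
finger_gap: 0.212
finger_force: 58.4
t 19.45 pos [ 0.4488 -0.0866  0.0366] travel [  92.2  178.1 -105. ] travel after turn [  91.8  178.1 -105.4] turn [ 0.0018  0.0002 -0.0022] F [-0.4 -0.1  5.8] gap 0.212
```

```bash
python3 -m crank '[{"angular":[0,0,0],"travel":[0,0,-10],"claw":0},{"angular":[0,0,0],"travel":[0,0,-25],"claw":0},{"angular":[0,0,0],"travel":[0,0,-35],"claw":0},{"angular":[0,0,0],"travel":[0,0,-25],"claw":0},{"angular":[0,0,0],"travel":[0,0,-10],"claw":0},{"angular":[0,0,0],"travel":[16,30,0],"claw":0},{"angular":[0,0,0],"travel":[20,40,0],"claw":0},{"angular":[0,0,0],"travel":[20,40,0],"claw":0},{"angular":[0,0,0],"travel":[20,40,0],"claw":0},{"angular":[0,0,0],"travel":[16,29,0],"claw":0}]'
python3 -m crank '[{"angular":[0,0,0],"travel":[0,0,0],"claw":0},{"angular":[0,0,0],"travel":[0,0,0],"claw":0},{"angular":[0,0,0],"travel":[0,0,0],"claw":0},{"angular":[0,0,0],"travel":[0,0,0],"claw":0}]'
python3 -c "
from h import *
to(.6269,.0052,.0346,0)"
```

```text
time: 20.7
position: [0.6282, 0.0061, 0.1399]
ee_rot: [-2.222, -2.219, 0.001]
contact_force: [-0.6, -1.0, -1.9]
finger_gap: 0.218
finger_force: 58.9
time: 21.2
position: [0.6263, 0.0042, 0.1408]
ee_rot: [-2.224, -2.218, 0.002]
contact_force: [0.0, -0.8, -1.8]
finger_gap: 0.215
finger_force: 58.9
t 21.2 pos [0.6263 0.0042 0.1408] travel [  1.    0.7 106.2] travel after turn [  1.    0.6 106.2] turn [-0.001   0.0006 -0.0028] F [ 0.  -0.8 -1.8] gap 0.215
```

```bash
python3 -m crank '[{"angular":[0,0,0],"travel":[0.5,0,20],"claw":0},{"angular":[0,0,0],"travel":[0,0,30],"claw":0},{"angular":[0,0,0],"travel":[0,0,28],"claw":0},{"angular":[0,0,0],"travel":[0,0,16],"claw":0},{"angular":[0,0,0],"travel":[0,0,7],"claw":0},{"angular":[0,0,0],"travel":[0,0,2],"claw":0},{"angular":[0,0,0],"travel":[0,0,0],"claw":0},{"angular":[0,0,0],"travel":[0,0,0],"claw":0}]'
python3 -m crank '[{"angular":[0,0,0],"travel":[0,0,1],"claw":0},{"angular":[0,0,0],"travel":[0,0,0],"claw":0}]'
python3 -m crank '[{"angular":[0,0,0],"travel":[0,0,0.8],"claw":0},{"angular":[0,0,0],"travel":[0,0,0],"claw":0}]'
python3 -m crank '[{"angular":[0,0,0],"travel":[0,0,0.7],"claw":0},{"angular":[0,0,0],"travel":[0,0,0],"claw":0}]'
```

```text
time: 22.2
position: [0.6279, 0.0057, 0.0388]
ee_rot: [2.223, 2.218, 0.002]
contact_force: [0.7, 0.2, -0.8]
finger_gap: 0.219
finger_force: 59.0
time: 22.45
position: [0.6273, 0.0056, 0.0371]
ee_rot: [2.223, 2.219, 0.0]
contact_force: [0.2, -1.3, -1.8]
finger_gap: 0.217
finger_force: 59.0
time: 22.7
position: [0.6272, 0.0056, 0.036]
ee_rot: [-2.224, -2.219, 0.0]
contact_force: [-0.1, -0.3, -2.7]
finger_gap: 0.216
finger_force: 59.0
time: 22.95
position: [0.6272, 0.0056, 0.0353]
ee_rot: [-2.224, -2.219, 0.0]
contact_force: [0.1, -0.9, -2.0]
finger_gap: 0.218
finger_force: 59.0
```

```bash
python3 -m crank '[{"angular":[0,0,0],"travel":[0,0,0.7],"claw":0},{"angular":[0,0,0],"travel":[0,0,0],"claw":0}]'
python3 -m crank '[{"angular":[0,0,0],"travel":[0,0,0.6],"claw":0},{"angular":[0,0,0],"travel":[0,0,0],"claw":0}]'
```

```text
time: 23.2
position: [0.6273, 0.0056, 0.0348]
ee_rot: [2.224, 2.219, 0.0]
contact_force: [-0.8, -0.5, -1.8]
finger_gap: 0.217
finger_force: 59.2
time: 23.45
position: [0.6273, 0.0057, 0.0347]
ee_rot: [2.223, 2.219, -0.0]
contact_force: [-1.0, -0.9, 4.9]
finger_gap: 0.218
finger_force: 59.5
```

```bash
python3 -m crank '[{"angular":[0,0,0],"travel":[0,0,0],"claw":0.5},{"angular":[0,0,0],"travel":[0,0,0],"claw":0.8},{"angular":[0,0,0],"travel":[0,0,0],"claw":1},{"angular":[0,0,0],"travel":[0,0,0],"claw":1},{"angular":[0,0,0],"travel":[0,0,-25],"claw":1},{"angular":[0,0,0],"travel":[0,0,-40],"claw":1},{"angular":[0,0,0],"travel":[0,0,-38],"claw":1}]' 60
python3 -m crank '[{"angular":[0,0,0],"travel":[-29,-36,0],"claw":1},{"angular":[0,0,0],"travel":[-30,-36,0],"claw":1},{"angular":[0,0,0],"travel":[-30,-36,0],"claw":1},{"angular":[0,0,0],"travel":[-30,-36,0],"claw":1},{"angular":[0,0,0],"travel":[-29,-36,0],"claw":1},{"angular":[0,0,-0.14],"travel":[0,0,0],"claw":1},{"angular":[0,0,0],"travel":[0,0,0],"claw":1},{"angular":[0,0,0],"travel":[0,0,0],"claw":1}]' 60; python3 - <<'E'
from h import *
import cv2
to(.448,-.1425,.036,.14)
d=optics.snapshot('wrist');cv2.imwrite('pics/w5.png',d['color'][:,:,::-1])
E
```

```text
time: 24.32
position: [0.6271, 0.0056, 0.138]
ee_rot: [-2.223, -2.219, 0.0]
contact_force: [-0.1, 0.0, -0.2]
finger_gap: 1.003
finger_force: 0.0
time: 25.32
position: [0.4478, -0.1416, 0.1373]
ee_rot: [2.064, 2.368, 0.001]
contact_force: [0.3, 0.4, 1.1]
finger_gap: 1.001
finger_force: 0.0
t 25.32 pos [ 0.4478 -0.1416  0.1373] travel [ -0.9  -0.  101.3] travel after turn [-9.000e-01  1.000e-01  1.013e+02] turn [ 0.001  -0.0001 -0.0031] F [0.3 0.4 1.1] gap 1.001
```

View pics/w5.png

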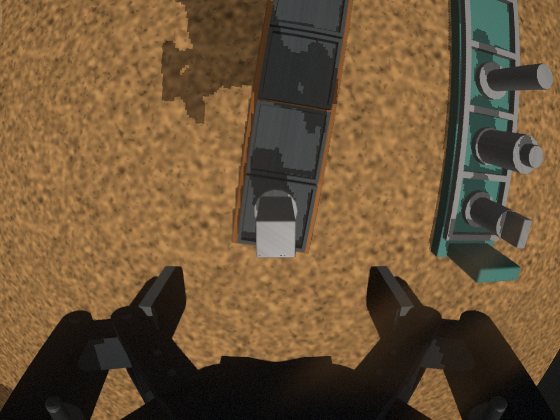

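The square punch is at (276,238), lined up with the fingers. The other three stand in cells 1–3. Grasping square.

```bash
python3 -m crank '[{"angular":[0,0,0],"travel":[-0.7,0,20],"claw":1},{"angular":[0,0,0],"travel":[0,0,25],"claw":1},{"angular":[0,0,0],"travel":[0,0,25],"claw":1},{"angular":[0,0,0],"travel":[0,0,20],"claw":1},{"angular":[0,0,0],"travel":[0,0,12],"claw":1},{"angular":[0,0,0],"travel":[0,0,0],"claw":0.6},{"angular":[0,0,0],"travel":[0,0,0],"claw":0.3},{"angular":[0,0,0],"travel":[0,0,0],"claw":0},{"angular":[0,0,0],"travel":[0,0,0],"claw":0},{"angular":[0,0,0],"travel":[0,0,0],"claw":0}]' 60; python3 -m crank '[{"angular":[0,0,0],"travel":[0,0,-10],"claw":0},{"angular":[0,0,0],"travel":[0,0,-25],"claw":0},{"angular":[0,0,0],"travel":[0,0,-35],"claw":0},{"angular":[0,0,0],"travel":[0,0,-25],"claw":0},{"angular":[0,0,0],"travel":[0,0,-10],"claw":0},{"angular":[0,0,0.02],"travel":[0,0,0],"claw":0},{"angular":[0,0,0.02],"travel":[0,0,0],"claw":0},{"angular":[0,0,0],"travel":[0,0,0],"claw":0}]'; python3 -c "
from h import *
to(.6209,.0649,.034,.1)"
```

```text
time: 26.62
position: [0.4476, -0.1429, 0.0358]
ee_rot: [2.062, 2.368, 0.001]
contact_force: [-1.2, -0.2, 5.7]
finger_gap: 0.285
finger_force: 59.0
time: 27.62
position: [0.4464, -0.1425, 0.1392]
ee_rot: [-2.109, -2.326, 0.002]
contact_force: [0.2, -1.4, -3.7]
finger_gap: 0.281
finger_force: 59.4
t 27.62 pos [ 0.4464 -0.1425  0.1392] travel [189.2 194.2 104.9] travel after turn [188.9 194.4 105.2] turn [-0.002  -0.0007 -0.0019] F [ 0.2 -1.4 -3.7] gap 0.281
```

```bash
python3 -m crank '[{"angular":[0,0,0],"travel":[20,20,0],"claw":0},{"angular":[0,0,0],"travel":[30,31,0],"claw":0},{"angular":[0,0,0],"travel":[30,31,0],"claw":0},{"angular":[0,0,0],"travel":[30,31,0],"claw":0},{"angular":[0,0,0],"travel":[30,31,0],"claw":0},{"angular":[0,0,0],"travel":[29,30,0],"claw":0},{"angular":[0,0,0],"travel":[20,20,0],"claw":0},{"angular":[0,0,0],"travel":[0,0,0],"claw":0},{"angular":[0,0,0],"travel":[0,0,0],"claw":0},{"angular":[0,0,0],"travel":[0,0,0],"claw":0}]'; python3 -c "
from h import *
to(.6209,.0649,.034,.1)"
```

```text
time: 28.88
position: [0.6205, 0.0627, 0.1393]
ee_rot: [-2.111, -2.326, 0.004]
contact_force: [-0.3, -0.7, -2.5]
finger_gap: 0.285
finger_force: 59.5
t 28.88 pos [0.6205 0.0627 0.1393] travel [  2.3   0.9 105.3] travel after turn [  2.2   0.6 105.3] turn [-0.0023  0.0013 -0.0035] F [-0.3 -0.7 -2.5] gap 0.285
```

```bash
python3 -m crank '[{"angular":[0,0,0],"travel":[1.5,0,20],"claw":0},{"angular":[0,0,0],"travel":[0,0,30],"claw":0},{"angular":[0,0,0],"travel":[0,0,28],"claw":0},{"angular":[0,0,0],"travel":[0,0,16],"claw":0},{"angular":[0,0,0],"travel":[0,0,7],"claw":0},{"angular":[0,0,0],"travel":[0,0,2],"claw":0},{"angular":[0,0,0],"travel":[0,0,0],"claw":0},{"angular":[0,0,0],"travel":[0,0,0],"claw":0}]'
python3 -m crank '[{"angular":[0,0,0],"travel":[0,0,1],"claw":0},{"angular":[0,0,0],"travel":[0,0,0],"claw":0}]'
python3 -m crank '[{"angular":[0,0,0],"travel":[0,0,0.8],"claw":0},{"angular":[0,0,0],"travel":[0,0,0],"claw":0}]'
python3 -m crank '[{"angular":[0,0,0],"travel":[0,0,0.7],"claw":0},{"angular":[0,0,0],"travel":[0,0,0],"claw":0}]'
```

```text
time: 29.88
position: [0.6222, 0.0659, 0.0379]
ee_rot: [2.109, 2.327, 0.002]
contact_force: [0.3, 0.6, -2.9]
finger_gap: 0.288
finger_force: 59.6
time: 30.12
position: [0.6216, 0.0658, 0.0363]
ee_rot: [2.11, 2.327, 0.0]
contact_force: [-0.2, -0.0, -4.3]
finger_gap: 0.286
finger_force: 59.6
time: 30.38
position: [0.6214, 0.0659, 0.0352]
ee_rot: [-2.11, -2.328, 0.0]
contact_force: [0.1, -0.4, -3.4]
finger_gap: 0.29
finger_force: 59.6
time: 30.62
position: [0.6214, 0.0658, 0.0345]
ee_rot: [-2.11, -2.328, 0.0]
contact_force: [-0.2, 0.2, -3.6]
finger_gap: 0.284
finger_force: 59.6
```

```bash
python3 -m crank '[{"angular":[0,0,0],"travel":[0,0,0.7],"claw":0},{"angular":[0,0,0],"travel":[0,0,0],"claw":0}]'
python3 -m crank '[{"angular":[0,0,0],"travel":[0,0,0.6],"claw":0},{"angular":[0,0,0],"travel":[0,0,0],"claw":0}]'
```

```text
time: 30.88
position: [0.6215, 0.0659, 0.0339]
ee_rot: [2.11, 2.328, 0.0]
contact_force: [-0.6, 0.5, -2.7]
finger_gap: 0.285
finger_force: 59.5
time: 31.12
position: [0.6216, 0.0659, 0.0339]
ee_rot: [2.11, 2.327, -0.0]
contact_force: [-1.2, -1.1, 4.3]
finger_gap: 0.286
finger_force: 60.5
```

Contact. Release, rise, back away in −y, and look.

```bash
python3 -m crank '[{"angular":[0,0,0],"travel":[0,0,0],"claw":0.5},{"angular":[0,0,0],"travel":[0,0,0],"claw":0.8},{"angular":[0,0,0],"travel":[0,0,0],"claw":1},{"angular":[0,0,0],"travel":[0,0,0],"claw":1},{"angular":[0,0,0],"travel":[0,0,-25],"claw":1},{"angular":[0,0,0],"travel":[0,0,-40],"claw":1},{"angular":[0,0,0],"travel":[0,0,-50],"claw":1},{"angular":[0,0,0],"travel":[-40,0,-50],"claw":1},{"angular":[0,0,0],"travel":[-40,0,-20],"claw":1},{"angular":[0,0,0],"travel":[-40,0,0],"claw":1}]'
python3 -m crank '[{"angular":[0,0,0],"travel":[0,0,0],"claw":1},{"angular":[0,0,0],"travel":[0,0,0],"claw":1},{"angular":[0,0,0],"travel":[0,0,0],"claw":1}]'
python3 - <<'E'
from h import *
import cv2
a=optics.snapshot('wrist')["color"][:300,100:500,::-1];b=optics.snapshot('side')["color"][140:270,200:373,::-1]
cv2.imwrite('pics/f.png',np.hstack([a,cv2.resize(b,(399,300),interpolation=2)]))
E
```

```text
time: 32.38
position: [0.6347, -0.0536, 0.2198]
ee_rot: [2.107, 2.325, 0.005]
contact_force: [0.1, 0.2, 0.2]
finger_gap: 0.999
finger_force: 0.0
time: 32.75
position: [0.6329, -0.0505, 0.2169]
ee_rot: [-2.106, -2.33, -0.001]
contact_force: [-0.3, 0.8, 0.7]
finger_gap: 1.002
finger_force: 0.0
```

View pics/f.png

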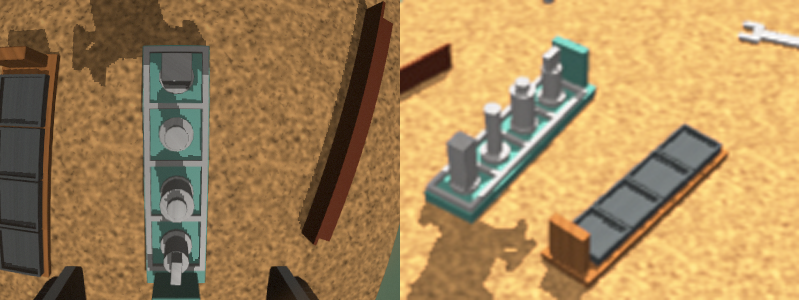

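All four stand upright and centred, with slot, stout, slim and square running from the teal post (side half: (552,75), (522,105), (493,130), (462,165)). The timber rack is empty.

```bash
python3 -c "
from bench import bot
print(bot.close_job())"
```

```text
the job is handed in; nothing more can be done
None
```

I moved all four punches to the steel rack and handed the job in at about 33 s: slot, stout, slim, square counting from the post, all standing upright in the last camera check, and I did not touch the spanner, tin or bolt.

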